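Gauge a shouldered pin: go, then no-go

TASK

Slide the jaw of the vise back until its lip is clear of the pin's collar and lift the steel pin out. Keeping it upright, with the collar just above the gauge's base plate without rubbing on it and below the anvils, push it into the gap gauge from the open end, right through between the round go anvils, and on until the square no-go anvils stop it; press it lightly against them, with a few newtons, for a moment, never forcing it. Then draw it back out and stand it upright in the empty tray, leaving the other things on the table alone.

Things in the scene. Friction and masses are not known exactly. Their poses are not given: they have to be found in the camera images.
- pin_center (a point): The loose steel pin, 0.18 to 0.35 kg, 85 mm tall, upright: shank 20 mm in diameter above a collar 32 mm in diameter, 8 mm thick, at its foot. This point is on its axis, 42.5 mm above its underside; z points up the shank. It starts in the vise under the jaw's lip, underside 8 mm above the table. Grip it by the uppermost 30 mm of the shank.
- vise: Grey hold-down vise fixed to the table, 180 x 64 mm: a channel with an 8 mm floor and side rails 21 mm high, 36 mm apart. Origin on the table right below the clamped pin; x points along the channel from the sliding jaw to the fixed jaw, z up. The plain fixed jaw stands at x = 17 to 43 mm, 38 mm high; the foot reaches back to x = -135 mm.
- vise_jaw (a joint): How far the steel sliding jaw is open, in m: 0 shut, 0.030 fully open. It slides along the vise's -x, stays where it is left and needs about 4 N to move. Its top is 32 mm above the table. The lip at its front overhangs the pin's collar (lip's underside 20 mm above the table) and is clear of it from 0.007 on.
- jaw_tab (a point): Grip point, 55 mm above the table, of the upright steel tab on the sliding jaw by which it is moved: 12 mm thick along the vise's x, 26 mm wide, reaching from 32 mm (the jaw's top) to 70 mm above the table; 85 mm from the pin's axis when shut. Axes as the vise's.
- gauge: Gap gauge fixed to the table: aluminium U frame 84 mm wide on a 6 mm dark base plate (x = -60 to +66 mm). Origin on the table at its centre; x is the direction in which the pin is pushed, the open mouth faces -x, z up. Side rails 40 mm high, 52 mm apart inside, from x = -56 mm to a back wall at +52 mm. No-go clamp screws are its highest points, 49 mm. It bears up to 40 N.
- go_gap (a point): Middle of the go gap, 40 mm behind the gauge's origin (x = -40 mm), 32 mm above the table; axes as the gauge's. Two round steel go anvils, 14 mm in diameter, 24 to 40 mm above the table, leave 22 mm between them along y. Only the shank fits; the collar must pass beneath, so carry the pin's underside 7 to 15 mm above the table (11 is mid-way).
- nogo_zone (a point): A point on the gauge's middle line, x = +23 mm, 32 mm above the table: the middle of the range in which the square steel no-go anvils are clamped (same height as the go anvils, 16 mm apart, 12 mm long in x). Their front faces lie anywhere from x = +8 to +38 mm; where is not reported and must be felt. They stop the pin with its axis 6 mm before these faces.
- tray: Empty square grey plastic tray fixed to the table, 96 x 96 mm, rim 14 mm high, walls and floor 4 mm thick. Origin at the centre of its underside; z up.
- loupe: Bystander: small black loupe, 36 mm across and 36 mm tall, loose; leave it alone.
- ref_block: Bystander: flat grey metal block 35 x 60 x 10 mm, loose; leave it alone.
- specimen: Bystander: round green mounted specimen 30 mm across, 18 mm tall, loose; leave it alone.
Things that resemble listed ones, but are neither listed nor needed, are in the scene too. Leave any orange look-alike of the vise alone.

How it is judged:
By the outcome, as a careful person would: the job done as asked, in the order asked, and still so for the second after the job is handed in, with the robot touching nothing.
It also fails if it takes over 67 s, if anything falls off the work surface, if the arm or the gripper's body presses on something with over 40 N, if the wrist force passes 120 N, or if a joint passes its speed limit or range.

ROBOT

A 6-joint arm with a two-finger parallel gripper is mounted at the origin on a cart in front of the work surface, level with it; the furniture and walls round the work are solid. World frame = base frame: x ahead of the robot, y to its left, z up, the work surface at z = 0. Lengths are in m, angles in rad, forces in N, time in s.
With the tool pointing down it reaches from about 0.275 to 0.875 m from the base axis. Payload 12.5 kg.
Tool frame: the origin (TCP) lies at the very end of the fingers, on their centre line; the grasp point (between the pads) lies 19 mm behind it; z points along the fingers, y is the line along which they close (so a half turn about z gives the same grasp; the last joint's range is limited). The gripper opens to 85 mm and grips with 20 to 120 N. Pads are 22 mm wide; open, the fingers measure 114 mm over their backs; the gripper's body (76 mm by 85 mm) begins 54 mm behind the grasp point. The pads swing forward as they close: fully open they stand 13 mm farther back than shut.
Start: joints at [-1.339, 0.351, 1.652, -0, 1.139, -0.085], TCP at [0.171, -0.523, 0.231] pointing down, gripper open.
Joint ranges: [-2.75, 2.75], [-0.79, 2.1], [0.01, 2.65], [-1.57, 4.71], [0.07, 3.14], [-2.87, 2.87]. Speed limits (rad/s): [2.22, 2.22, 2.79, 3.14, 3.14, 3.14].

INTERFACE

Orientations are given as a 3x3 rotation matrix whose columns are the frame's x, y, z axes.
In Python, from bench import manip gives the robot as it stands. Calls block until the motion is done:
- manip.move_ptp(position, orientation): joint-space move of the TCP to a pose.
- manip.move_l(position, attitude=None, max_speed=0.15): straight line of the TCP; attitude=None keeps the orientation; max_speed is the mean speed in m/s.
- manip.move_j(angles): joint-space move.
- manip.set_gripper(opening, effort=None): opening from 0.0 (shut) to 1.0 (fully open); effort is the grip in N (None keeps the last); returns when the fingers have stopped.
- manip.dwell(seconds).
- manip.inverse_kinematics(position, orientation): joint angles nearest the present ones, or None.
- manip.grab_frame(name): name is "scene" or "top" or "wrist"; returns (picture, depth): 384x512x3 uint8, red, green, blue; 384x512 float32, m along the optical axis (not along the pixel's ray), 0 where there is no reading.
- manip.get_calibration(name): a dict with "camera_matrix" (3x3 intrinsics, pixels), "k1" (the pictures are not rectified: a ray, as slopes to the right and down, at radius r is drawn at 1 + k1 r^2 times it, then the intrinsics apply), "R" (3x3) and "t" (3): a world point X has camera coordinates R X + t. Camera axes: x right, y down, z forward; pixel columns grow to the right and rows downward; lengths in m; the calibration is good to about 2 mm. A picture is of the moment at which its call begins: read the wrist's pose just before it. get_calibration takes no time and is no camera call; for the wrist camera it gives the pose at the moment of the call.
A pose or a line that the arm cannot do raises manip.Unreachable and nothing moves.
- manip.sign_off(): hands the job in; it is judged then, once.
Trained networks look in the newest picture that a camera, given by its name, has taken for a name from the list of things; names that differ only in an ending like _2 or _b are one class to them, and where a whole thing is asked for, a point or a joint stands for the part that bears it (a point fixed in the world has none). Each returns a list of dicts, best first, with "confidence" (0 to 1); they miss things now and then, are a little off and sometimes report something else, mostly with a low value. They report only what shows in the picture. A call takes as long as a camera call. They do not tell look-alikes from the thing itself.
- manip.look_for(camera, name): "at" ([x, y, z] in m, in world coordinates, good to about 4 mm: the middle of the surface that is visible of it).
Readings, each from a call of its own:
- manip.current_time(): time.
- manip.current_qpos(): joint angles.
- manip.current_joint_vel(): joint speeds.
- manip.current_joint_torque(): joint torques, N m.
- manip.current_ee_pos(): TCP position.
- manip.current_tcp_rot(): TCP orientation.
- manip.current_force(): force on the tool from outside, world axes, zero at the start.
- manip.current_ft_torque(): the same for the moment, N m.
- manip.current_grip_width(): opening from 0.0 (shut) to 1.0 (fully open).
- manip.current_grip_force(): force on a finger pad.
Only numpy, scipy, OpenCV 4.12 (cv2) and the standard library are available. Lean on these libraries where they do the work, as an engineer would, in place of code of your own. Each camera call takes 0.05 s, during which the arm holds its last target. There are 200 camera calls.

## Working session

There is one attempt and no reset: what is moved stays moved. The work goes in short steps, each a Python script; the robot and the scene stay as the last script left them, time stands still between calls to the robot, and variables do not carry over. Pictures are saved under pics/ and viewed, at most 10 in all, crops included, and the job is handed in when it is done.

```bash
mkdir -p pics; ls
python3 - <<'E'
from bench import manip
import cv2, numpy as np
for c in ["top","scene"]:
    p,d=manip.grab_frame(c); cv2.imwrite(f"pics/{c}0.png",p[:,:,::-1]); np.savez(f"{c}0.npz",p=p,d=d)
    for n in ["pin_center","vise","jaw_tab","gauge","tray","loupe","ref_block","specimen"]:
        print(c,n,[(np.round(o["at"],3).tolist(),round(o["confidence"],2)) for o in manip.look_for(c,n)][:4])
    print({k:np.round(v,3).tolist() for k,v in manip.get_calibration(c).items()})
print(manip.current_time())
E
```

```text
pics
top pin_center [([0.461, 0.014, 0.058], 0.53)]
top vise [([0.64, 0.342, 0.017], 0.78), ([0.451, -0.042, 0.023], 0.62)]
top jaw_tab [([0.641, 0.322, 0.032], 0.97), ([0.45, -0.046, 0.029], 0.63)]
top gauge [([0.542, -0.415, 0.025], 0.85)]
top tray [([0.526, -0.233, 0.003], 0.57)]
top loupe [([0.703, -0.218, 0.031], 0.43)]
top ref_block [([0.69, -0.311, 0.007], 0.47)]
top specimen [([0.356, -0.218, 0.018], 0.39)]
{'camera_matrix': [[459.411, 0.0, 249.44], [0.0, 459.411, 187.224], [0.0, 0.0, 1.0]], 'k1': -0.082, 'R': [[-0.02, -1.0, -0.004], [-0.994, 0.02, -0.104], [0.104, 0.002, -0.995]], 't': [0.008, 0.526, 1.298]}
scene pin_center [([0.452, 0.013, 0.056], 0.48)]
scene vise [([0.438, -0.022, 0.024], 0.84), ([0.626, 0.345, 0.025], 0.59)]
scene jaw_tab [([0.628, 0.323, 0.035], 0.95), ([0.444, -0.053, 0.037], 0.61)]
scene gauge []
scene tray []
scene loupe []
scene ref_block []
scene specimen []
{'camera_matrix': [[383.02, 0.0, 253.53], [0.0, 383.02, 192.888], [0.0, 0.0, 1.0]], 'k1': 0.002, 'R': [[-0.562, -0.827, 0.025], [-0.368, 0.222, -0.903], [0.741, -0.516, -0.429]], 't': [0.271, 0.269, 0.775]}
0.9
```

View pics/top0.png

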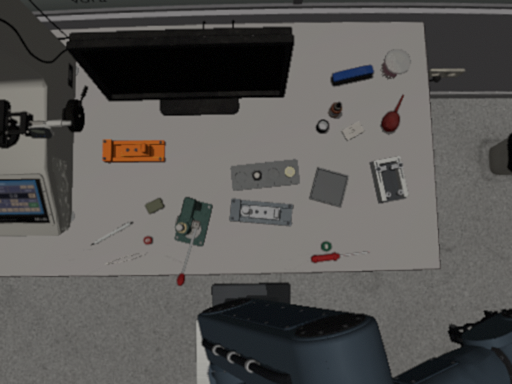

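View pics/scene0.png

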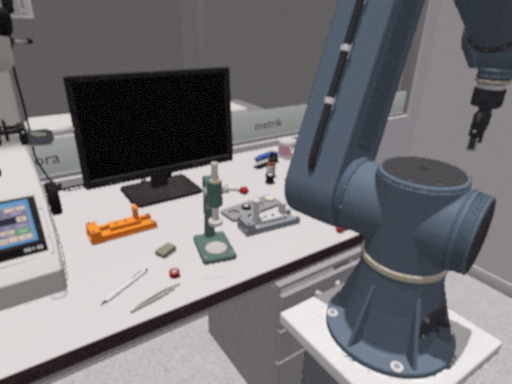

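```bash
cat > h.py <<'E'
from bench import manip
import numpy as np, cv2
def rot(yaw):  # tool down; tool y axis at world angle yaw
    y=np.array([np.cos(yaw),np.sin(yaw),0]); z=np.array([0,0,-1.]); return np.column_stack([np.cross(y,z),y,z])
def snap(tag,cam="wrist"):
    K=manip.get_calibration(cam); p,d=manip.grab_frame(cam)
    cv2.imwrite(f"pics/{tag}.png",p[:,:,::-1]); np.savez(f"{tag}.npz",p=p,d=d,K=K["camera_matrix"],k1=K["k1"],R=K["R"],t=K["t"])
def cloud(tag):  # world xyz for each pixel
    f=np.load(f"{tag}.npz"); K=f["K"]; d=f["d"]; v,u=np.mgrid[:d.shape[0],:d.shape[1]]
    uv=np.stack([u,v],-1).reshape(-1,1,2).astype(np.float64)
    s=cv2.undistortPoints(uv,K,np.array([float(f["k1"]),0,0,0])).reshape(*d.shape,2)
    c=np.dstack([s[...,0]*d,s[...,1]*d,d]); X=(c-f["t"])@f["R"]; X[d==0]=np.nan
    return f["p"],X
def seek(cam,*names):
    for n in names: print(n,[(np.round(o["at"],4).tolist(),round(o["confidence"],2)) for o in manip.look_for(cam,n)][:3])
E
python3 - <<'E'
from h import *
print(np.round(manip.current_tcp_rot(),2).tolist())
K=manip.get_calibration("wrist");print("cam at",-K["R"].T@K["t"],"axis",K["R"][2])
R=manip.current_tcp_rot()
manip.move_ptp([0.52,-0.40,0.30],R); snap("w1"); seek("wrist","gauge","tray")
print(manip.current_time())
yaw=np.arctan2(R[1,1],R[0,1])
manip.move_ptp([0.43,-0.03,0.30],R); snap("w2"); seek("wrist","vise","jaw_tab","pin_center")
print(yaw,manip.current_time(),manip.current_qpos())
a=cv2.imread("pics/w1.png");b=cv2.imread("pics/w2.png");cv2.imwrite("pics/w12.png",cv2.resize(np.vstack([a,b]),None,fx=.78,fy=.78))
E
```

```text
[[0.95, 0.31, 0.0], [0.31, -0.95, 0.0], [0.0, -0.0, -1.0]]
cam at [ 0.24831042 -0.49603146  0.37453827] axis [-0.30378721 -0.09937022 -0.94754361]
gauge [([0.545, -0.4134, 0.038], 0.94)]
tray [([0.5247, -0.2351, 0.0027], 0.73)]
2.45
vise [([0.4563, -0.0399, 0.0217], 0.88), ([0.5006, -0.3787, 0.0122], 0.73)]
jaw_tab [([0.4547, -0.0436, 0.0365], 0.71), ([0.5012, -0.3763, 0.0117], 0.17)]
pin_center [([0.5025, -0.3753, 0.0067], 0.68), ([0.4577, 0.0037, 0.0867], 0.56)]
-1.2540668997745446 4.0667 [-1.78842087e-01  5.74006574e-02  1.84349131e+00 -1.93948798e-05
  1.24089818e+00  1.07612462e+00]
```

View pics/w12.png

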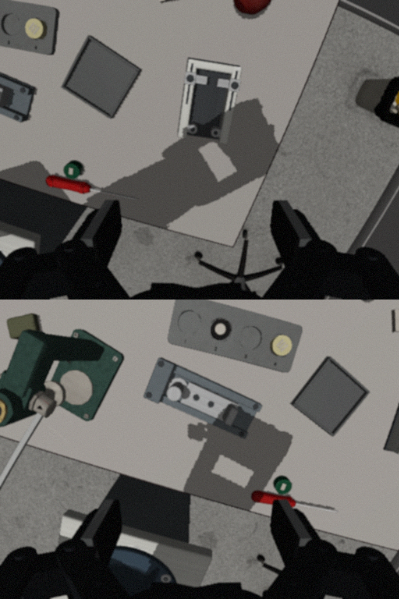

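Run:
```python
from h import *
def ortho(tag,cx,cy,h=.1,s=4):
    p,X=cloud(tag); n=int(2*h*1000)//2
    img=np.zeros((n,n,3),np.uint8); hm=np.full((n,n),-1.)
    # image: up = +x, left = +y
    ok=np.isfinite(X[...,2]); P=X[ok]; C=p[ok]
    r=((cx+h-P[:,0])*500).astype(int); c=((cy+h-P[:,1])*500).astype(int)
    m=(r>=0)&(r<n)&(c>=0)&(c<n); o=np.argsort(P[m][:,2])
    img[r[m][o],c[m][o]]=C[m][o]; hm[r[m][o],c[m][o]]=P[m][o][:,2]
    H=cv2.applyColorMap(np.clip(hm*255/.08,0,255).astype(np.uint8),cv2.COLORMAP_JET)
    return np.hstack([cv2.resize(np.clip(img[:,:,::-1]*1.5,0,255).astype(np.uint8),None,fx=s,fy=s,interpolation=0),cv2.resize(H,None,fx=s,fy=s,interpolation=0)])
a=ortho("w1",.54,-.41,.08,3.7);b=ortho("w2",.455,-.04,.1,3);
w=max(a.shape[1],b.shape[1]);a=cv2.copyMakeBorder(a,0,0,0,w-a.shape[1],0);b=cv2.copyMakeBorder(b,0,0,0,w-b.shape[1],0)
o=np.vstack([a,b]);print(o.shape);cv2.imwrite("pics/ortho.png",o[:600])
```

```text
(596, 600, 3)
```

View pics/ortho.png

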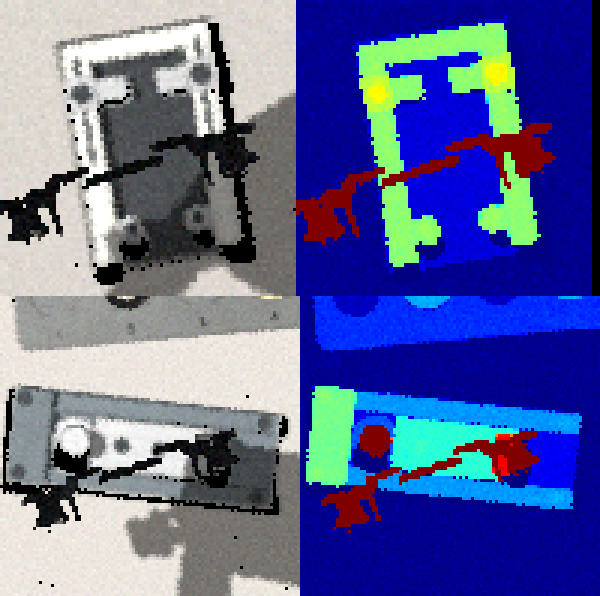

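Run:
```python
from h import *
from scipy.optimize import minimize_scalar
def rect(P,yaw0):
    def ext(a):
        c,s=np.cos(a),np.sin(a); q=P@np.array([[c,-s],[s,c]]); lo,hi=np.percentile(q,[0.7,99.3],axis=0); return lo,hi
    r=minimize_scalar(lambda a:np.sum(ext(a)[1]-ext(a)[0]),bounds=(yaw0-.3,yaw0+.3),method="bounded").x
    return r,*ext(r)
def sel(tag,cx,cy,h,z0,z1):
    p,X=cloud(tag);P=X.reshape(-1,3);m=(abs(P[:,0]-cx)<h)&(abs(P[:,1]-cy)<h)&(P[:,2]>z0)&(P[:,2]<z1);return P[m]
def w(a,q): return np.array([[np.cos(a),-np.sin(a)],[np.sin(a),np.cos(a)]])@q
G=sel("w1",.54,-.41,.08,.03,.055)
a,lo,hi=rect(G[:,:2],.14); print("gauge yaw",a,"size",hi-lo,"zmed",np.median(G[:,2]))
yc=(lo[1]+hi[1])/2; print("origin via back wall",w(a,[hi[0]-.052,yc]),"via mouth",w(a,[lo[0]+.056,yc]))
o=w(a,[hi[0]-.052,yc]); L=(G[:,:2]-o)@np.array([[np.cos(a),-np.sin(a)],[np.sin(a),np.cos(a)]])
for x0,x1 in((-.046,-.034),(-.03,0),(0,.04)):
    m=(L[:,0]>x0)&(L[:,0]<x1);y=L[m,1]; print(x0,"inner edges",np.percentile(y[y<0],99),np.percentile(y[y>0],1),"outer",np.percentile(y,[1,99]))
for n,s in(("L",1),("R",-1)):
    m=(L[:,0]>0)&(L[:,0]<.045)&(L[:,1]*s<.022)&(L[:,1]*s>.008); print("nogo",n,np.percentile(L[m,0],[3,50,97]))
V=sel("w2",.455,-.04,.11,.012,.045); V=V[V[:,0]<.497]
a,lo,hi=rect(V[:,:2],1.45); print("vise yaw",a,hi-lo,"origin",w(a,[hi[0]-.043,(lo[1]+hi[1])/2]),w(a,[hi[0]-.045,(lo[1]+hi[1])/2]))
P=sel("w2",.455,.01,.03,.085,.1); print("pin top",(P.min(0)+P.max(0))/2,np.ptp(P,axis=0),P.mean(0))
T=sel("w2",.45,-.07,.04,.06,.08); print("tab",T.mean(0),np.ptp(T,axis=0))
T=sel("w1",.525,-.235,.08,.009,.03); a,lo,hi=rect(T[:,:2],.8); print("tray",a,hi-lo,w(a,(lo+hi)/2))
```

```text
gauge yaw 0.15377437803921995 size [0.11772931 0.07930866] zmed 0.04078979677142512
origin via back wall [ 0.54998478 -0.41059317] via mouth [ 0.54037027 -0.4120834 ]
-0.046 inner edges -0.015301098670125909 0.015884061416131665 outer [-0.03954101  0.03926558]
-0.03 inner edges -0.02561613095069499 0.0265938777308896 outer [-0.039482    0.03906318]
0 inner edges -0.007402539052417535 0.009329101246056225 outer [-0.03971833  0.03988485]
nogo L [0.01974319 0.02846664 0.04451573]
nogo R [0.02019646 0.02852001 0.04446628]
vise yaw 1.461746878491023 [0.17379194 0.06226614] origin [0.45858301 0.0091257 ] [0.45836534 0.00713758]
pin top [0.45867369 0.009787   0.09060492] [0.01970756 0.01956402 0.01096427] [0.45909472 0.00958307 0.09326701]
tab [ 0.44961028 -0.07498389  0.06950809] [0.02626344 0.0140579  0.01229211]
tray 1.099994213074593 [0.10713258 0.10776445] [ 0.52449897 -0.23628898]
```

```bash
cat >> h.py <<'E'
YV=1.460-np.pi; VX=np.array([np.cos(1.460),np.sin(1.460),0])
GY=0.152; GX=np.array([np.cos(GY),np.sin(GY),0]); GN=np.array([-np.sin(GY),np.cos(GY),0])
PIN=np.array([.459,.0097,0]); 
def say(*a): print(*a,"t",round(manip.current_time(),2),"tcp",np.round(manip.current_ee_pos(),4),"F",np.round(manip.current_force(),1),"w",round(float(manip.current_grip_width()),3),"gf",round(float(manip.current_grip_force()),1))
E
python3 - <<'E'
from h import *
T=PIN-.085*VX
manip.move_ptp(T+[0,0,.12],rot(YV)); say("above tab")
manip.move_l(T+[0,0,.038],max_speed=.1); say("at tab")
manip.set_gripper(0.0,40); say("gripped")
manip.move_l(T-.02*VX+[0,0,.038],max_speed=.04); say("slid")
manip.set_gripper(1.0); manip.move_l(T-.02*VX+[0,0,.14],max_speed=.15); snap("w3"); seek("wrist","jaw_tab","pin_center"); say("up")
E
python3 - <<'E'
from h import *
p,X=cloud("w3");P=X.reshape(-1,3)
for n,c,z0,z1 in(("pin",PIN,.088,.098),("tab",PIN-.105*VX,.065,.074)):
    m=(np.hypot(P[:,0]-c[0],P[:,1]-c[1])<.03)&(P[:,2]>z0)&(P[:,2]<z1); Q=P[m]; print(n,m.sum(),Q.mean(0),np.ptp(Q,axis=0)) if m.sum() else print(n,0)
# go anvils from w1, mouth frame
p,X=cloud("w1");P=X.reshape(-1,3);o=np.array([.5404,-.4121]);L=(P[:,:2]-o)@np.array([GX[:2],GN[:2]]).T
m=(P[:,2]>.03)&(P[:,2]<.05)&(abs(L[:,0])<.07)&(abs(L[:,1])<.045)
for x in np.arange(-.06,.066,.006):
    q=m&(abs(L[:,0]-x)<.003);y=L[q,1]
    if (y<0).any() and (y>0).any(): print(round(x,3),np.round([np.percentile(y,1),y[y<0].max(),y[y>0].min(),np.percentile(y,99)],4))
E
```

```text
above tab t 4.84 tcp [ 0.4503 -0.0749  0.1209] F [-0.3 -0.   0.2] w 0.999 gf 0.0
at tab t 5.81 tcp [ 0.45   -0.0748  0.0386] F [ 0.5  0.5 -1.3] w 0.997 gf 0.0
gripped t 6.47 tcp [ 0.4496 -0.0753  0.0382] F [-2.6 -6.1  4.6] w 0.131 gf 41.4
slid t 7.12 tcp [ 0.4475 -0.0953  0.0382] F [-1.5 -2.6  5.5] w 0.135 gf 41.7
jaw_tab [([0.4559, -0.064, 0.0328], 0.62)]
pin_center [([0.4599, -0.0024, 0.0626], 0.68)]
up t 8.81 tcp [ 0.4469 -0.0945  0.1391] F [-0.7  0.6 -0.3] w 1.002 gf 0.0
pin 820 [0.45960095 0.00832711 0.09305317] [0.01979725 0.02048558 0.00729687]
tab 647 [ 0.44848137 -0.09419812  0.07006317] [0.02595243 0.0137177  0.00712678]
-0.06 [-0.0363 -0.0306  0.0271  0.0381]
-0.054 [-0.0398 -0.0262  0.0261  0.039 ]
-0.048 [-0.0393 -0.0121  0.0128  0.0395]
-0.042 [-0.0392 -0.0114  0.0118  0.0392]
-0.036 [-0.0393 -0.0121  0.0127  0.039 ]
-0.03 [-0.0395 -0.026   0.0261  0.0395]
-0.024 [-0.0392 -0.0257  0.0262  0.0382]
-0.018 [-0.0394 -0.0258  0.0266  0.0387]
-0.012 [-0.0392 -0.0257  0.0263  0.039 ]
-0.006 [-0.0394 -0.0255  0.0265  0.0385]
-0.0 [-0.0393 -0.0256  0.0266  0.0391]
0.006 [-0.0394 -0.0256  0.0268  0.0393]
0.012 [-0.0391 -0.0255  0.0268  0.039 ]
0.018 [-0.0391 -0.0255  0.0269  0.0393]
0.024 [-0.039  -0.0248  0.0269  0.0396]
0.03 [-0.0398 -0.0073  0.009   0.0401]
0.036 [-0.0397 -0.0071  0.0091  0.0403]
0.042 [-0.04   -0.0072  0.0092  0.0404]
0.048 [-0.0387 -0.0005  0.0005  0.0397]
0.054 [-0.0387 -0.      0.0002  0.0393]
0.06 [-0.038  -0.0001  0.0001  0.039 ]
```

View pics/w3.png

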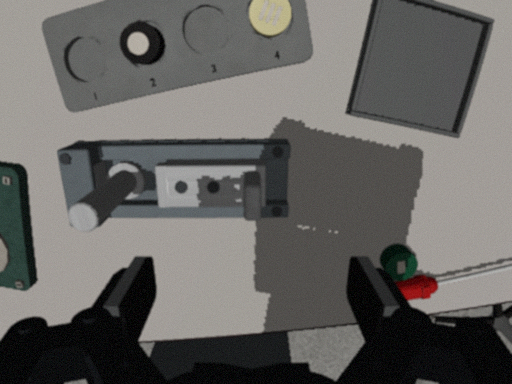

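```bash
cat >> h.py <<'E'
GY=0.160; GX=np.array([np.cos(GY),np.sin(GY),0]); GN=np.array([-np.sin(GY),np.cos(GY),0])
GO=np.array([.5404,-.4121,0])+.0005*GN
RG=rot(GY-np.pi/2)
def gl(): d=manip.current_ee_pos()-GO; return np.round(1e3*np.array([d@GX,d@GN,d[2]]),2)
def gF(): f=manip.current_force(); return np.round([f@GX,f@GN,f[2]],1)
E
python3 - <<'E'
from h import *
P=np.array([.4594,.009,0])
manip.move_l(P+[0,0,.14],max_speed=.2); manip.move_l(P+[0,0,.059],max_speed=.1); say("at pin")
manip.set_gripper(0.0,90); say("gripped")
manip.move_l(P+[0,0,.20],max_speed=.12); say("lifted")
manip.move_ptp(GO-.10*GX+[0,0,.16],RG); manip.dwell(.2); snap("w4"); say("before gauge"); print(gl(),gF())
E
```

```text
at pin t 10.44 tcp [0.4597 0.0089 0.0594] F [-0.8  0.2 -0.6] w 1.004 gf 0.0
gripped t 11.07 tcp [0.4596 0.0091 0.0594] F [-1.7  1.6  6.8] w 0.209 gf 87.6
lifted t 12.4 tcp [0.459  0.009  0.1994] F [ 1.2 -0.2 -2.3] w 0.207 gf 87.8
before gauge t 14.26 tcp [ 0.442  -0.427   0.1602] F [ 1.3 -0.2 -2. ] w 0.208 gf 87.8
[-99.53   0.42 160.21] [ 1.2 -0.4 -2. ]
```

View pics/w4.png

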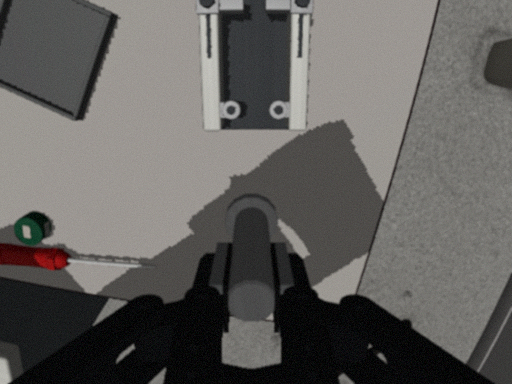

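Run:
```python
from h import *
p,X=cloud("w4");P=X.reshape(-1,3);D=P-GO;L=np.c_[D@GX,D@GN,P[:,2]]*1e3
m=(L[:,2]>30)&(L[:,2]<50)&(abs(L[:,0])<70)&(abs(L[:,1])<48)
for x in np.arange(-58,48,4):
    q=m&(abs(L[:,0]-x)<2);y=L[q,1]
    if (y<0).any() and (y>0).any(): a=[np.percentile(y,1),y[y<0].max(),y[y>0].min(),np.percentile(y,99)]; print(x,np.round(a,1),"mid in/out",round((a[1]+a[2])/2,2),round((a[0]+a[3])/2,2))
t=gl(); m=(abs(L[:,0]-t[0])<25)&(abs(L[:,1]-t[1])<25)&(L[:,2]>100)&(L[:,2]<200)
for z in range(100,200,5):
    q=m&(abs(L[:,2]-z)<2.5); Q=L[q]
    if len(Q)>5: print("pin z",z,len(Q),"x",Q[:,0].min().round(1),Q[:,0].max().round(1),"y",Q[:,1].min().round(1),Q[:,1].max().round(1),"mid",((Q[:,1].min()+Q[:,1].max())/2).round(2))
```

```text
-58 [-39.6 -27.1  25.8  38.3] mid in/out -0.68 -0.63
-54 [-39.9 -26.6  24.8  38.7] mid in/out -0.91 -0.58
-50 [-40.6 -16.6  15.4  38.5] mid in/out -0.6 -1.01
-46 [-40.2 -12.2  10.8  38.2] mid in/out -0.66 -1.02
-42 [-39.8 -11.5  10.1  38. ] mid in/out -0.72 -0.91
-38 [-39.8 -11.9  10.3  38.8] mid in/out -0.79 -0.51
-34 [-40.6 -14.6  13.2  38.7] mid in/out -0.67 -0.97
-30 [-40.3 -26.6  25.   38.5] mid in/out -0.81 -0.89
-26 [-40.1 -26.5  25.   39. ] mid in/out -0.75 -0.55
-22 [-40.  -26.5  25.1  39.1] mid in/out -0.72 -0.47
-18 [-40.7 -26.5  25.1  38.8] mid in/out -0.71 -0.98
-14 [-40.3 -26.6  25.2  38.8] mid in/out -0.69 -0.78
-10 [-39.5 -26.7  25.3  39.5] mid in/out -0.69 0.01
-6 [-40.1 -26.6  25.3  39.2] mid in/out -0.64 -0.45
-2 [-39.9 -26.8  25.4  38.9] mid in/out -0.67 -0.48
2 [-39.8 -26.7  25.4  38.9] mid in/out -0.62 -0.42
6 [-39.7 -26.7  25.5  38.9] mid in/out -0.59 -0.44
10 [-40.3 -26.8  25.5  38.6] mid in/out -0.65 -0.86
14 [-40.  -26.1  25.6  38.5] mid in/out -0.27 -0.72
18 [-39.9 -26.1  25.7  39.1] mid in/out -0.19 -0.41
22 [-40.5 -26.1  25.8  38.9] mid in/out -0.16 -0.82
[... 352 characters left out ...]
1.98
pin z 130 113 x -98.6 -90.3 y -7.7 11.2 mid 1.75
pin z 135 129 x -100.0 -90.2 y -7.6 11.5 mid 2.0
pin z 140 128 x -99.7 -90.5 y -7.9 11.3 mid 1.71
pin z 145 142 x -98.7 -90.3 y -7.7 11.0 mid 1.65
pin z 150 129 x -97.4 -90.2 y -7.4 10.8 mid 1.69
pin z 155 175 x -96.5 -89.9 y -7.1 10.5 mid 1.71
pin z 160 177 x -95.8 -89.9 y -7.1 10.5 mid 1.72
pin z 165 320 x -96.1 -88.8 y -18.2 21.6 mid 1.68
pin z 170 528 x -96.2 -88.6 y -20.8 23.6 mid 1.42
pin z 175 604 x -96.2 -88.6 y -20.8 24.3 mid 1.75
pin z 180 678 x -96.4 -88.4 y -20.9 24.1 mid 1.64
pin z 185 737 x -96.4 -88.3 y -20.8 24.2 mid 1.71
pin z 190 832 x -111.7 -88.7 y -20.9 24.3 mid 1.71
pin z 195 2068 x -112.0 -88.5 y -20.9 24.2 mid 1.68
```

Run:
```python
from h import *
g=lambda x,y,z=.0624: GO+x*GX+y*GN+[0,0,z]
manip.move_l(g(-.09,-.0019),attitude=RG,max_speed=.1); manip.dwell(.2); snap("w5"); print(gl(),gF()); say("low")
p,X=cloud("w5");P=X.reshape(-1,3);D=P-GO;L=np.c_[D@GX,D@GN,P[:,2]]*1e3
m=(L[:,2]>30)&(L[:,2]<50)&(abs(L[:,0])<62)&(abs(L[:,1])<48)
for x in np.arange(-58,48,4):
    q=m&(abs(L[:,0]-x)<2);y=L[q,1]
    if (y<0).any() and (y>0).any(): a=[y[y<0].max(),y[y>0].min()]; print(x,np.round(a,1),"mid in",round((a[0]+a[1])/2,2))
t=gl(); m=(abs(L[:,0]-t[0])<19)&(abs(L[:,1]-t[1])<18)
for z in range(2,66,4):
    q=m&(abs(L[:,2]-z)<2); Q=L[q]
    if len(Q)>5: print("pin z",z,len(Q),"x",Q[:,0].min().round(1),Q[:,0].max().round(1),"y",Q[:,1].min().round(1),Q[:,1].max().round(1),"mid",((Q[:,1].min()+Q[:,1].max())/2).round(2))
```

```text
[-89.94  -2.08  62.81] [-0.2 -0.4 -1.7]
low t 15.64 tcp [ 0.4519 -0.428   0.0628] F [-0.1 -0.4 -1.7] w 0.212 gf 87.8
-58 [-27.   25.1] mid in -0.98
-54 [-26.5  24.7] mid in -0.89
-50 [-16.9  14.5] mid in -1.21
-46 [-12.3  10.9] mid in -0.72
-42 [-11.6  10. ] mid in -0.81
-38 [-12.1  10.5] mid in -0.82
-34 [-14.9  13.2] mid in -0.83
-30 [-26.5  25. ] mid in -0.73
-26 [-26.4  25. ] mid in -0.72
-22 [-26.5  25.1] mid in -0.74
-18 [-26.5  25.1] mid in -0.69
-14 [-26.5  25.1] mid in -0.72
-10 [-26.6  25.3] mid in -0.67
-6 [-26.6  25.3] mid in -0.62
-2 [-26.3  25. ] mid in -0.66
2 [-26.2  25.1] mid in -0.54
6 [-26.3  25. ] mid in -0.62
10 [-26.3  25.2] mid in -0.54
14 [-26.3  25.3] mid in -0.51
18 [-26.4  25.4] mid in -0.48
22 [-26.2  25.1] mid in -0.53
26 [-26.1  25.2] mid in -0.45
pin z 2 1030 x -108.9 -71.0 y -20.1 15.9 mid -2.08
pin z 14 78 x -86.2 -75.3 y -15.6 13.5 mid -1.03
pin z 18 437 x -100.2 -75.1 y -16.5 14.6 mid -0.96
pin z 22 567 x -100.1 -74.8 y -16.5 14.4 mid -1.03
pin z 26 79 x -89.3 -81.0 y -10.3 8.8 mid -0.73
pin z 30 96 x -91.0 -81.0 y -10.6 9.2 mid -0.73
pin z 34 88 x -89.1 -80.8 y -10.4 8.9 mid -0.73
pin z 38 99 x -90.4 -80.9 y -10.2 8.8 mid -0.73
pin z 42 102 x -90.5 -80.9 y -10.6 8.6 mid -1.02
pin z 46 109 x -89.8 -80.8 y -10.4 8.5 mid -0.98
pin z 50 118 x -88.1 -80.6 y -10.1 8.2 mid -0.94
pin z 54 106 x -87.0 -80.5 y -9.9 8.0 mid -0.95
pin z 58 139 x -87.0 -80.3 y -9.8 7.8 mid -0.98
pin z 62 138 x -86.6 -80.0 y -9.6 7.6 mid -0.98
```

View pics/w5.png

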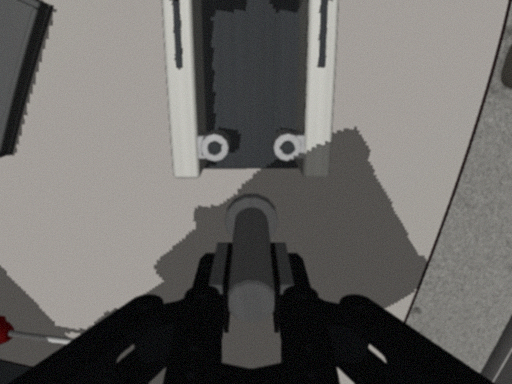

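```bash
cat > go.py <<'E'
from h import *
p,X=cloud("w5");P=X.reshape(-1,3);D=P-GO;L=np.c_[D@GX,D@GN,P[:,2]]*1e3
q=(np.hypot(L[:,0]+90.5,L[:,1]+1)<15)&(np.hypot(L[:,0]+90.5,L[:,1]+1)>11.5)&(L[:,0]>-95)&(L[:,2]>12)&(L[:,2]<26)
t=(L[:,0]>-120)&(L[:,0]<-75)&(abs(L[:,1])>25)&(abs(L[:,1])<50)&(L[:,2]<10)
a=(L[:,0]>-46)&(L[:,0]<-34)&(abs(L[:,1])<23)&(L[:,2]>33)
print("collar top z",np.median(L[q,2]),"table",np.median(L[t,2]),"anvil top",np.median(L[a,2]))
if np.median(L[q,2])-np.median(L[t,2])>23: raise SystemExit("collar high")
yc=-.00180; F0=gF()
g=lambda x: GO+x*GX+(yc+(x+.04)*.0055)*GN+[0,0,.0621]
manip.move_l(g(-.062),max_speed=.05); manip.dwell(.1); F0=gF(); print("F0",F0,gl())
x=-.062
while x<-.018:
    x+=.003; manip.move_l(g(x),max_speed=.03); f=gF()-F0
    if abs(f[1])>2: yc+=np.clip(f[1]*1e-4,-4e-4,4e-4)
    if abs(f[1])>1.5 or abs(f[0])>1.5: print(round(x*1e3),f,round(yc*1e3,2))
    if f[0]<-8: manip.move_l(g(x-.004),max_speed=.03); print("blocked"); break
print(gl(),gF()-F0,round(yc*1e3,2)); say("end")
E
python3 go.py
```

```text
collar top z 20.11356857940916 table 0.6282272345472484 anvil top 40.86861867859831
F0 [ 0.5  0.7 -2. ] [-62.23  -1.92  62.06]
[-16.83  -1.66  62.1 ] [-0.4 -1.1  0. ] -1.8
end t 20.2 tcp [ 0.524  -0.4159  0.0621] F [ 0.2 -0.3 -2. ] w 0.209 gf 87.8
```

```bash
cat > nogo.py <<'E'
from h import *
yc=-.00180
g=lambda x: GO+x*GX+(yc+(x+.04)*.0055)*GN+[0,0,.0621]
manip.move_l(g(.008),max_speed=.04); manip.dwell(.15); F0=np.mean([gF() for _ in range(3)],0); print("F0",F0,gl())
x=.008
while x<.034:
    x+=.0007 ; manip.move_l(g(x),max_speed=.012); f=gF()-F0
    if f[0]<-1.5: manip.dwell(.1); f=gF()-F0; print(round(x*1e3,1),np.round(f,1),gl())
    if f[0]<-4: break
manip.dwell(.5); print("hold",np.round(gF()-F0,1),gl(),"w",manip.current_grip_width()); say("end")
E
python3 nogo.py
```

```text
F0 [ 0.3 -0.1 -1.3] [ 7.77 -1.58 62.12]
24.8 [-2.3 -2.4 -0.7] [24.56 -1.5  62.03]
25.5 [-5.8 -1.6 -0.3] [24.94 -1.52 62.01]
hold [-6.7 -1.4  0.4] [24.94 -1.52 62.02] w 0.20728750081956412
end t 28.07 tcp [ 0.5652 -0.4091  0.062 ] F [-6.1 -2.5 -0.9] w 0.207 gf 87.8
```

```bash
cat > out.py <<'E'
from h import *
yc=-.00180
g=lambda x,z=.0621: GO+x*GX+(yc+(x+.04)*.0055)*GN+[0,0,z]
manip.move_l(g(.010),max_speed=.03); manip.move_l(g(-.02),max_speed=.05); print(gF(),gl())
manip.move_l(g(-.062),max_speed=.04); print(gF(),gl())
manip.move_l(g(-.105),max_speed=.1); manip.move_l(g(-.105,.16),max_speed=.15); say("out")
T=np.array([.5245,-.2363,0])
manip.move_ptp(T+[0,0,.15],RG); manip.move_l(T+[0,0,.062],max_speed=.1); manip.dwell(.2)
f0=manip.current_force()[2]; z=.062
while z>.050:
    z-=.0006; manip.move_l(T+[0,0,z],max_speed=.015); f=manip.current_force()[2]-f0
    if f>2.5: break
print("touch",z,f); say("down")
manip.set_gripper(0.55); say("open")
manip.move_l(T+[0,0,.20],max_speed=.12); manip.dwell(.2); snap("w6"); snap("t6","top"); say("up")
a=cv2.imread("pics/w6.png");b=cv2.resize(cv2.imread("pics/t6.png")[100:292,200:456],(512,384));cv2.imwrite("pics/fin.png",cv2.resize(np.vstack([a,b]),None,fx=.78,fy=.78))
p,X=cloud("w6");P=X.reshape(-1,3);m=(np.hypot(P[:,0]-T[0],P[:,1]-T[1])<.06)&(P[:,2]>.08)&(P[:,2]<.1);print("pin top",m.sum(),P[m].mean(0))
E
python3 out.py
```

```text
[-0.2  0.7 -1.6] [-19.93  -1.78  62.19]
[ 0.4  0.4 -2.3] [-61.81  -1.92  62.1 ]
out t 32.08 tcp [ 0.4368 -0.43    0.1591] F [-0.4 -0.3 -2.3] w 0.211 gf 87.9
touch 0.05479999999999996 8.256368336562744
down t 37.17 tcp [ 0.5247 -0.2364  0.0554] F [-1.4  0.9  6.4] w 0.211 gf 88.9
open t 37.56 tcp [ 0.5245 -0.2363  0.0548] F [ 0.  -0.4 -0.1] w 0.546 gf 0.0
up t 39.22 tcp [ 0.5244 -0.2363  0.1997] F [-0.3 -0.3 -0.4] w 0.548 gf 0.0
pin top 536 [ 0.52454209 -0.23484682  0.08898334]
```

View pics/fin.png

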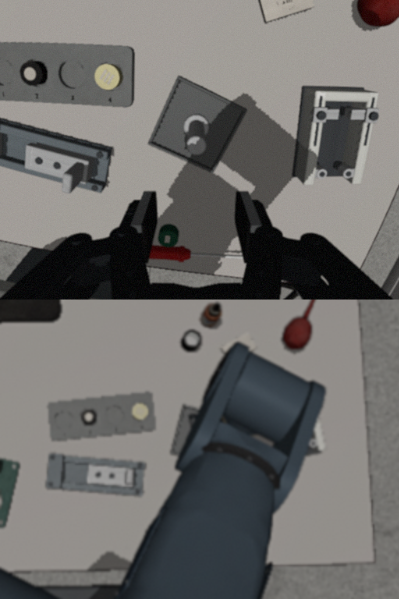

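The picture shows the pin standing upright in the middle of the tray at about (195,135). Its top is at z = 0.089, as expected, and the vise, gauge and bystanders are undisturbed.

```bash
python3 -c "
from bench import manip
print(manip.sign_off())"
```

```text
the job is handed in; nothing more can be done
None
```

The job is handed in: I freed the pin, passed it between the go anvils without contact, pressed it against the no-go anvils at about 6–7 N, drew it out and stood it upright in the tray, finishing at about 39 s.

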